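# Close the split tube-clamp jaws, each on its own half

## Robot

A 7-joint arm with a two-finger parallel gripper is mounted at the origin on a cart in front of the work surface, level with it; the furniture and walls round the work are solid. World frame = base frame: x ahead of the robot, y to its left, z up, the work surface at z = 0. Lengths are in m, angles in rad, forces in N, time in s.
With the tool pointing down it reaches from about 0.425 to 0.875 m from the base axis. Payload 4.7 kg.
Tool frame: the origin (TCP) lies on the centre line of the jaws, within the pads' length; the fingertips stand 19 mm ahead of it and the grasp point (between the pads) is the TCP; z points along the fingers, y is the line along which they close (so a half turn about z gives the same grasp; the last joint's range is limited). The gripper opens to 85 mm and grips with 20 to 120 N. Pads are 22 mm wide; open, the fingers measure 114 mm over their backs; the gripper's body (76 mm by 85 mm) begins 54 mm behind the grasp point. The pads swing forward as they close: fully open they stand 13 mm farther back than shut.
Start: joints at [-1.331, 0.321, -0.07, 1.45, 0.023, 1.371, -0.057], TCP at [0.146, 0.634, 0.25] pointing down, gripper open.
Joint ranges: [-2.86, 2.86], [-0.3, 2.09], [-1.38, 1.24], [0.06, 2.45], [-1.56, 4.7], [0.09, 2.05], [-2.69, 2.69]. Speed limits (rad/s): [2.57, 2.57, 3.14, 3.14, 3.14, 3.14, 3.14].

## Interface

Orientations are given as a rotation vector (axis times angle).
In Python, from cell import monitor, capture, ctrl gives the robot as it stands.
- The arm moves only by the tool step_arm, never from a script. Its argument "plan" is a list of rows, each a list of 5 numbers: the opening, from 0 (shut) to 1 (fully open), then the shift along the tool's x, y, z in mm, then the turn about the tool's z in rad. A call has 1 to 5 rows; each row is the pose to reach, as a shift and turn from the pose commanded when the call began, along the tool's axes at that moment; what a row does not reach only later rows make up. A row lasts 1/8 s, in which the tool goes at most 62.5 mm and 10.7 degrees, less where a joint would pass 70% of its speed; a pose out of reach is approached as far as the arm can. A call with a gripper value outside its range is refused whole. The fingers move at their own pace and stop on an object; "squeeze" is the grip in N (left out, the last holds). Time passes only in rows, so rows that repeat a pose let the fingers close. It gives the time, the measured TCP pose, the force, the opening and the grip force at its end, in the units of the state.
- monitor.sense(): the state, without advancing time (a new reading comes with each control period).
- capture(name): name is "scene" or "top" or "wrist"; returns a dict with "pixels" (480x640x3 uint8, blue, green, red), "z_map" (480x640 float32, m along the optical axis (not along the pixel's ray), 0 where there is no reading), "intrinsics" (3x3 intrinsics, pixels), "R" (3x3) and "t" (3): a world point X has camera coordinates R X + t. Camera axes: x right, y down, z forward; pixel columns grow to the right and rows downward; lengths in m; the calibration is good to about 2 mm. A picture is of the moment at which its call begins.
- ctrl.hand_in(): hands the job in; it is judged then, once.
The state is a dict: "time_s": time; "joint_positions": joint angles; "dq": joint speeds; "joint_efforts": joint torques, N m; "eef_pos": TCP position; "orientation": TCP orientation; "force": force on the tool from outside, world axes, zero at the start; "ft_torque": the same for the moment, N m; "grip_width": finger opening in m; "grip_force": force on a finger pad.
Only numpy, scipy, OpenCV 4.12 (cv2) and the standard library are available. Lean on these libraries where they do the work, as an engineer would, in place of code of your own. Each camera call takes 0.05 s, during which the arm holds its last target. There are 200 camera calls.

## Task

Two split tube-clamp jaws of a welding fixture have come apart: the two back halves are bolted to the bench and the two front halves, each with a square lug to hold it by, lie loose in front of them. Each loose half fits cleanly with only one of the fixed ones, so look at the tongue and groove in the parting faces, put each loose half against its original partner flat on the bench, and close it fully, so that the tongues are home, the faces meet without a gap and the two half bores make one round hole. Let go of both and leave the bolt and the nut that lie between them where they are.

Things in the scene. Friction and masses are not known exactly. Their poses are not given: they have to be found in the camera images.
- mount_a: Fixed steel half bolted to the bench, 84 (y) x 40 (x 0 to 40) x 26 mm high, dark flange behind (to x 64, 17 high). Origin: middle of its parting face, bench height. The face looks to its -x, towards the robot give or take 0.3 rad. Half bore radius 12 in the middle of the face; groove on the left (+y) side, tongue on the right (-y) side. Mates only with jaw_a: closed, both origins and all axes coincide.
- mount_tongue_a (a point): Middle of the tip of mount_a's tongue, at x -12, y -27, z 13 in its frame. The tongue stands 12 mm out of the face, full height, 20 wide at the root, 12 at the tip. The groove, centred at y +27, is 22 wide at the face, 14 at its bottom, 14 deep.
- jaw_a: Loose steel half upright on the bench, 0.3 to 0.5 kg, 84 (y) x 40 (x -40 to 0) x 26 mm high. Origin: middle of its parting face, at its underside; the face looks to its +x. Half bore radius 12 in the middle; tongue on its left (+y) side, groove on its right (-y) side. Closed, the faces touch and the tongues have 1.2 play to either side. Held by the lug on top (point lug_a).
- jaw_tongue_a (a point): Middle of the tip of jaw_a's tongue, at x +12, y +27, z 13 in its frame. The tongue stands 12 mm out of the face, full height, 20 wide at the root, 12 at the tip. The groove, centred at y -27, is 22 wide at the face, 14 at its bottom, 14 deep.
- lug_a (a point): Centre of the top of jaw_a's square dark lug, 20 x 20 and 30 mm high, sides along the jaw's x and y; at x -26, y 0, z 56 in the jaw's frame, so the lug spans 26 to 56 above its underside.
- mount_b: Fixed steel half bolted to the bench, 84 (y) x 40 (x 0 to 40) x 26 mm high, dark flange behind (to x 64, 17 high). Origin: middle of its parting face, bench height. The face looks to its -x, towards the robot give or take 0.3 rad. Half bore radius 12 in the middle of the face; groove on the right (-y) side, tongue on the left (+y) side. Mates only with jaw_b: closed, both origins and all axes coincide.
- mount_tongue_b (a point): Middle of the tip of mount_b's tongue, at x -12, y +27, z 13 in its frame. The tongue stands 12 mm out of the face, full height, 20 wide at the root, 12 at the tip. The groove, centred at y -27, is 22 wide at the face, 14 at its bottom, 14 deep.
- jaw_b: Loose steel half upright on the bench, 0.3 to 0.5 kg, 84 (y) x 40 (x -40 to 0) x 26 mm high. Origin: middle of its parting face, at its underside; the face looks to its +x. Half bore radius 12 in the middle; tongue on its right (-y) side, groove on its left (+y) side. Closed, the faces touch and the tongues have 1.2 play to either side. Held by the lug on top (point lug_b).
- jaw_tongue_b (a point): Middle of the tip of jaw_b's tongue, at x +12, y -27, z 13 in its frame. The tongue stands 12 mm out of the face, full height, 20 wide at the root, 12 at the tip. The groove, centred at y +27, is 22 wide at the face, 14 at its bottom, 14 deep.
- lug_b (a point): Centre of the top of jaw_b's square dark lug, 20 x 20 and 30 mm high, sides along the jaw's x and y; at x -26, y 0, z 56 in the jaw's frame, so the lug spans 26 to 56 above its underside.
- hex_bolt: Bystander: hexagon bolt 27 x 70 x 24 mm lying between the loose jaws, its length along its y. Origin under its centre.
- hex_nut: Bystander: hexagon nut 24 x 27 x 13 mm lying between the fixed jaws. Origin under its centre.

How it is judged:
By the outcome, as a careful person would: the job done as asked, in the order asked, and still so for the second after the job is handed in, with the robot touching nothing.
It also fails if it takes over 45 s, if anything falls off the work surface, if the arm or the gripper's body presses on something with over 40 N, if the wrist force passes 120 N, or if a joint passes its speed limit or range.

## Working session

There is one attempt and no reset: what is moved stays moved. The work goes in short steps, Python scripts to look and compute and a tool call to move; the robot and the scene stay as the last step left them, time stands still between calls to the robot, and variables do not carry over. Pictures are saved under pics/ and viewed, at most 10 in all, crops included, and the job is handed in when it is done.

Besides the shell and the picture viewer there is one more tool, called after "Call:" as name(argument=value, ...), one argument or row to a line, values as JSON. step_arm: Moves the arm, as the interface text tells. Its arguments: {"type":"object","properties":{"plan":{"type":"array"},"squeeze":{"type":"number"}},"required":["plan"]}

```bash
mkdir -p pics; python3 - <<'E'
from cell import monitor, capture
import cv2,numpy as np
s=monitor.sense();print(s)
for n in("top","scene"):
    c=capture(n);cv2.imwrite(f"pics/{n}0.png",c["pixels"]);np.savez(f"{n}0.npz",**c);print(n,c["intrinsics"],c["R"],c["t"])
E
```

```text
{'time_s': 0.0, 'joint_positions': array([-1.33090051,  0.3218342 , -0.07008684,  1.45171155,  0.02259315,
        1.37078389, -0.05687319]), 'dq': array([ 0.00087569, -0.00101102,  0.00163459,  0.00026506,  0.00168017,
       -0.00034054,  0.00058577]), 'joint_efforts': array([-2.78389525e-04, -4.93567336e+01, -3.82146752e-01, -3.14336407e+01,
        1.30034934e-02,  1.10344228e-02, -1.27732331e-07]), 'eef_pos': array([0.14545123, 0.63299006, 0.24919785]), 'orientation': array([-3.53819902e-01, -3.12147452e+00,  3.05627095e-03]), 'force': array([ 0.2691412 , -0.48119755,  0.14668545]), 'ft_torque': array([ 0.030535  , -0.01986485, -0.04692162]), 'grip_force': 0.0, 'grip_width': 0.08571357051576531}
top [[606.03784456   0.         313.98992871]
 [  0.         606.03784456 237.53705583]
 [  0.           0.           1.        ]] [[ 2.58880502e-02 -9.99664842e-01 -1.14552480e-04]
 [-9.95087771e-01 -2.57585657e-02 -9.55867325e-02]
 [ 9.55517452e-02  2.58854390e-03 -9.95421099e-01]] [0.00176368 0.56503326 1.06303193]
scene [[571.79237922   0.         317.59222983]
 [  0.         571.79237922 246.9240501 ]
 [  0.           0.           1.        ]] [[ 0.60687292 -0.79479411 -0.00275292]
 [-0.38712182 -0.29256211 -0.87438213]
 [ 0.69414837  0.53170456 -0.48523016]] [-0.34909772  0.28001862  0.50313354]
```

View pics/top0.png

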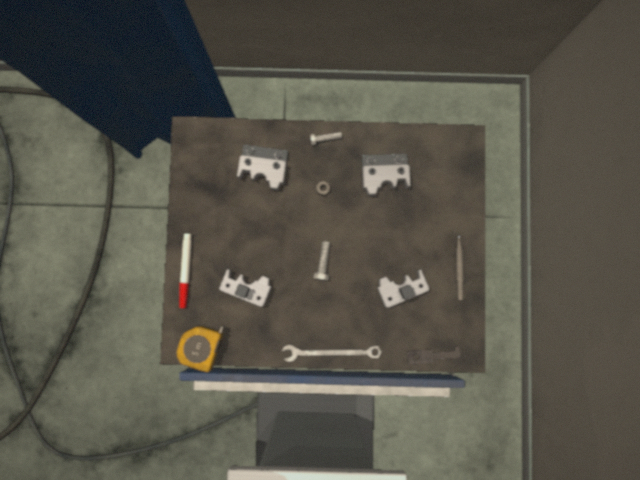

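View pics/scene0.png

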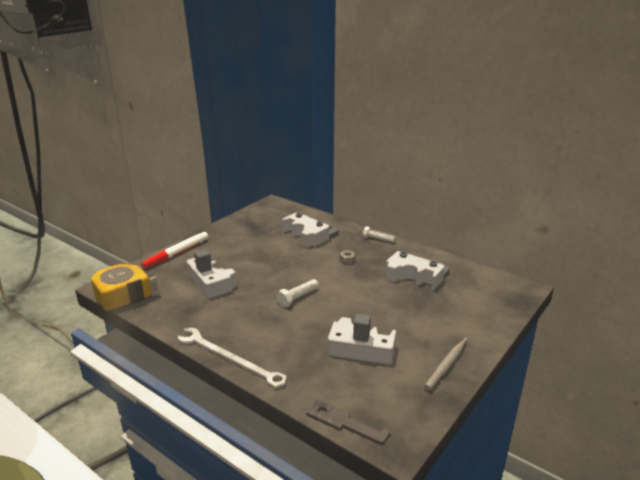

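The top view shows the fixed halves at about (262,167) and (386,174) and the loose ones at (246,288) and (403,288). The bolt is at (322,260) and the nut at (323,188). I'll enlarge the four parts.

```bash
python3 - <<'E'
import cv2,numpy as np
p=np.load("top0.npz")["pixels"]
t=[cv2.resize(p[y-30:y+30,x-40:x+40],(400,300),interpolation=cv2.INTER_CUBIC) for x,y in((262,167),(386,174),(246,288),(403,288))]
cv2.imwrite("pics/four.png",np.vstack([np.hstack(t[:2]),np.hstack(t[2:])]))
z=np.load("top0.npz")["z_map"];print([z[y,x] for x,y in((262,172),(386,178),(243,292),(403,288),(320,300))])
E
```

```text
[np.float32(1.1006277), np.float32(1.1033334), np.float32(1.0530802), np.float32(1.0528378), np.float32(1.1079077)]
```

View pics/four.png

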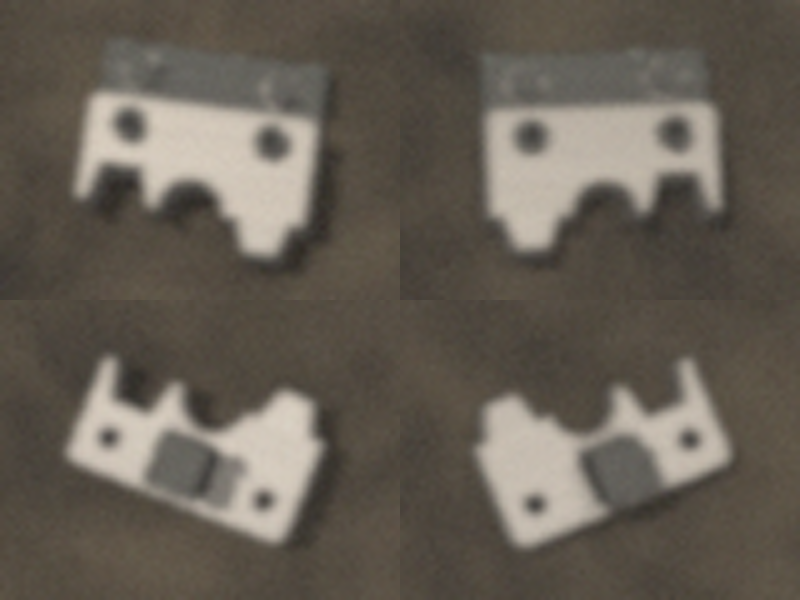

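Left mount has its tongue on the right, so it is mount_a. The right mount is mount_b. The left loose jaw (tongue right) is jaw_b and the right one is jaw_a, so they must cross over. Next I'll measure them.

```bash
cat >h.py <<'E'
import cv2,numpy as np
from scipy.spatial.transform import Rotation as Ro
def load(n):
    return dict(np.load(n+".npz"))
def snap(name,out):
    from cell import capture
    c=capture(name);np.savez(out+".npz",**c);cv2.imwrite(f"pics/{out}.png",c["pixels"]);return c
def ray(c,uv,h):
    d=np.c_[np.atleast_2d(uv),np.ones(len(np.atleast_2d(uv)))]@np.linalg.inv(c["intrinsics"]).T@c["R"]
    o=-c["R"].T@c["t"]; return (o+d*((h-o[2])/d[:,2])[:,None])[:,:2]
def proj(c,X):
    p=c["R"]@np.asarray(X)+c["t"];q=c["intrinsics"]@p;return q[:2]/q[2]
def blobs(c,amin,thr=None,h=.026):
    g=c["pixels"].astype(np.uint8)
    k=3; g=cv2.resize(g,None,fx=k,fy=k,interpolation=cv2.INTER_CUBIC)
    v=cv2.GaussianBlur(g,(0,0),1.5).min(axis=2)
    m=(v>thr).astype(np.uint8)
    out=[]
    for q in cv2.findContours(m,cv2.RETR_EXTERNAL,cv2.CHAIN_APPROX_NONE)[0]:
        uv=(q[:,0]+.5)/k-.5
        P=ray(c,uv,h); a=cv2.contourArea(P.astype(np.float32)*1000)
        if a>amin: out.append((uv.mean(0),P,a))
    return out
def fit(P,jaw,x,y,th,n=6):
    """pose from straight edges: back edge gives angle and x, the two sides angle and y"""
    s=-1 if jaw else 1
    for _ in range(n):
        Rm=np.array([[np.cos(th),-np.sin(th)],[np.sin(th),np.cos(th)]])
        L=(P-[x,y])@Rm
        X,Y=L.T*1000
        b=(abs(X-s*40)<6)&(abs(Y)>14)&(abs(Y)<37)
        l=(abs(Y-42)<6)&(s*X>5)&(s*X<35); r=(abs(Y+42)<6)&(s*X>5)&(s*X<35)
        t=[]
        pb=np.polyfit(Y[b],X[b],1); pl=np.polyfit(X[l],Y[l],1); pr=np.polyfit(X[r],Y[r],1)
        dth=-pb[0]
        xb=pb[1]; yl,yr=np.polyval(pl,s*20),np.polyval(pr,s*20)
        x,y=np.array([x,y])+Rm@np.array([xb-s*40,(yl+yr)/2 - s*20*dth])/1000
        th+=dth
    tip=(abs(abs(Y)-27)<4)&(abs(X+s*12)<6)
    return x,y,th,dict(w=yl-yr,sidesl=[pl[0],pr[0]],tip=-s*X[tip].mean() if tip.any() else None,n=[b.sum(),l.sum(),r.sum()])
def tomove(s,xyz,yaw):
    """shift (mm, tool axes) and turn (rad) to bring TCP to xyz with tool y axis at world angle yaw (mod pi)"""
    R=Ro.from_rotvec(s["orientation"]).as_matrix()
    d=R.T@(np.asarray(xyz)-s["eef_pos"])*1000
    cy=np.arctan2(R[1,1],R[0,1]); t=-((yaw-cy+np.pi/2)%np.pi-np.pi/2)
    return d.round(1),round(t,3)
E
python3 - <<'E'
from h import *
c=load("top0")
for u,P,a in blobs(c,1500,thr=120):
    m=P.mean(0); R=cv2.minAreaRect((P*1000).astype(np.float32)); print(u.round(),m.round(3),round(a),R)
for n,uv,j,th in(("ma",(262,185),0,-.12),("mb",(386,188),0,.03),("jb",(252,273),1,-.4),("ja",(397,275),1,.38)):
    x,y=ray(c,uv,.026)[0]
    d=[(np.hypot(*(P.mean(0)-[x,y])),P) for u,P,a in blobs(c,1500,thr=120)]
    P=min(d,key=lambda q:q[0])[1]
    try: print(n,fit(P,j,x,y,th))
    except Exception as e: print(n,x,y,e)
E
```

```text
[316. 475.] [0.151 0.003] 4249 ((152.6217498779297, 1.1141510009765625), (17.364490509033203, 312.3109130859375), 1.4853566884994507)
[321. 388.] [ 0.299 -0.003] 7342 ((298.0233154296875, -3.182647705078125), (451.6913757324219, 18.848819732666016), 89.87733459472656)
[329. 352.] [ 0.362 -0.015] 1710 ((360.98504638671875, -19.855804443359375), (28.49307632446289, 171.59130859375), 1.4841655492782593)
[403. 287.] [ 0.48  -0.145] 2369 ((483.49261474609375, -143.00241088867188), (51.85938262939453, 84.37286376953125), 24.08846092224121)
[244. 288.] [0.472 0.138] 2409 ((477.45947265625, 136.68264770507812), (84.8064956665039, 52.290191650390625), 69.87154388427734)
[386. 176.] [ 0.681 -0.111] 2947 ((676.1741943359375, -111.91509246826172), (51.89591979980469, 83.76307678222656), 3.535634994506836)
[261. 169.] [0.688 0.116] 3083 ((684.168212890625, 116.88832092285156), (84.6666030883789, 53.825740814208984), 83.5485610961914)
ma 0.6582526645705686 0.11323407191590941 expected non-empty vector for x
mb (np.float64(0.661660850335085), np.float64(-0.1124495466910286), np.float64(0.060143004271936015), {'w': np.float64(82.46077485374745), 'sidesl': [np.float64(-0.009417014691741388), np.float64(-0.10143563218020649)], 'tip': np.float64(11.341839622647313), 'n': [np.int64(75), np.int64(49), np.int64(58)]})
jb 0.49826296181568785 0.12569234263085313 expected non-empty vector for x
ja (np.float64(0.5179608338591724), np.float64(-0.1517157717077679), np.float64(-0.28465988071843784), {'w': np.float64(80.2539342872517), 'sidesl': [np.float64(-0.13734819409520432), np.float64(0.39177700626396117)], 'tip': None, 'n': [np.int64(36), np.int64(27), np.int64(47)]})
```

```bash
cat >>h.py <<'E'
def rectpose(P,jaw):
    (cx,cy),(w,h),a=cv2.minAreaRect((P*1000).astype(np.float32))
    if w>h: a-=90
    a=np.radians(a); o=14 if jaw else -14
    return cx/1000+o*np.cos(a)/1000,cy/1000+o*np.sin(a)/1000,a,(w,h)
E
python3 - <<'E'
from h import *
c=load("top0")
for thr in (100,130):
  for u,P,a in blobs(c,1500,thr=thr):
    if u[1]>300: continue
    j=u[1]>230
    x,y,t,wh=rectpose(P,j); f=fit(P,j,x,y,t)
    print(j,np.round([x,y,t],4),np.round(wh,1),np.round(f[:3],4),f[3]["w"],f[3]["tip"],np.round(f[3]["sidesl"],3))
from cell import monitor
s=monitor.sense()
print(tomove(s,[.40,.135,.25],1.2))
E
```

```text
True [ 0.4962 -0.1374  0.4167] [53.6 86.4] [ 0.496  -0.1372  0.4274] 85.58332600306628 12.9700879409135 [-0.011  0.001]
True [ 0.4905  0.132  -0.3498] [86.5 54. ] [ 0.49    0.1319 -0.3574] 85.61871007128856 13.364113012341939 [0.003 0.003]Traceback (most recent call last):
  File "<stdin>", line 7, in <module>
  File "h.py", line 34, in fit
    pb=np.polyfit(Y[b],X[b],1); pl=np.polyfit(X[l],Y[l],1); pr=np.polyfit(X[r],Y[r],1)
    raise TypeError("expected non-empty vector for x")
TypeError: expected non-empty vector for x
```

```bash
python3 - <<'E'
from h import *
c=load("top0")
for thr in (120,140,160):
  for u,P,a in blobs(c,1500,thr=thr):
    if u[1]>300: continue
    j=u[1]>230
    x,y,t,wh=rectpose(P,j); f=fit(P,j,x,y,t)
    print(thr,j,np.round([x,y,t],4),np.round(wh,1),np.round(f[:3],4),round(f[3]["w"],1),f[3]["tip"],np.round(f[3]["sidesl"],3))
from cell import monitor
s=monitor.sense()
Rm=Ro.from_rotvec(s["orientation"]).as_matrix();print(Rm.round(3))
L=np.array([.4905,.132])-.026*np.array([np.cos(.355),-np.sin(.355)]);print(L)
print(tomove(s,[*L,.25],np.pi/2-.355))
E
```

```text
120 True [ 0.4963 -0.1373  0.4204] [51.9 84.4] [ 0.4968 -0.1362  0.4335] 82.7 10.992752277326405 [-0.019  0.108]
120 True [ 0.4906  0.1319 -0.3513] [84.8 52.3] [ 0.491   0.1314 -0.3496] 83.4 11.254591403859408 [-0.092 -0.002]
120 False [ 0.6622 -0.1128  0.0617] [51.9 83.8] [ 0.6617 -0.1124  0.0601] 82.5 11.341839622650685 [-0.009 -0.101]
120 False [ 0.6703  0.1185 -0.1126] [84.7 53.8] [ 0.67    0.1183 -0.1123] 83.6 12.289407312442608 [0.075 0.006]
140 False [ 0.6618 -0.1129  0.0635] [49.6 81.6] [ 0.6592 -0.1118  0.0228] 80.1 8.792139227369649 [ 0.028 -0.046]
140 False [ 0.6698  0.1186 -0.1183] [82.8 50.6] [ 0.6686  0.1184 -0.1134] 81.4 9.845440785019736 [0.099 0.003]
160 False [ 0.6616 -0.1128  0.0691] [45.4 77.9] [ 0.6537 -0.1122  0.0267] 76.6 None [0.04  0.047]
160 False [ 0.6699  0.1188 -0.1269] [80.6 48.1] [ 0.665   0.1191 -0.1232] 78.7 None [ 0.093 -0.038]
[[-0.975  0.224 -0.   ]
 [ 0.224  0.975 -0.002]
 [-0.    -0.002 -1.   ]]
[0.46612119 0.14103735]
(array([-4.227e+02, -4.077e+02,  1.000e-01]), np.float64(0.129))
```

Call:
step_arm(
  plan=[
    [1,-60,-58,0,0.1],
    [1,-120,-116,0,0.13],
    [1,-160,-154,0,0.13],
    [1,-200,-193,0,0.13],
    [1,-240,-231,0,0.13],
  ],
)

```text
time_s: 0.72
eef_pos: [0.3172, 0.3698, 0.2501]
orientation: [-0.556, -3.092, 0.0]
force: [1.0, 0.7, 0.9]
grip_width: 0.0856
grip_force: 0.0
```

Call:
step_arm(
  plan=[
    [1,-45,-45,0,0],
    [1,-80,-80,0,0],
    [1,-120,-120,0,0],
    [1,-154,-151,0,0],
    [1,-154,-151,0,0],
  ],
)

```text
time_s: 1.35
eef_pos: [0.4095, 0.1729, 0.2503]
orientation: [0.567, 3.09, -0.0]
force: [-0.7, 0.8, 1.7]
grip_width: 0.0853
grip_force: 0.0
```

```bash
python3 - <<'E'
from h import *
from cell import monitor
c=snap("wrist","w1"); s=monitor.sense(); print(s["time_s"],s["eef_pos"],s["orientation"],-c["R"].T@c["t"],c["R"])
L=np.array([.4905,.132])-.026*np.array([np.cos(.355),-np.sin(.355)])
print(tomove(s,[*L,.25],np.pi/2-.355))
print(proj(c,[*L,.056]),proj(c,[.49,.132,.026]))
E
```

```text
1.4 [0.40850439 0.17531759 0.2501775 ] [-5.61602367e-01 -3.09047256e+00 -7.10339069e-04] [0.34617619 0.19796398 0.37475692] [[ 3.55126213e-01  9.34818356e-01 -1.19575782e-04]
 [ 9.01102447e-01 -3.42283897e-01  2.66188117e-01]
 [ 2.48796609e-01 -9.46381280e-02 -9.63921092e-01]]
(array([-66. , -11.8,   0.1]), np.float64(-0.005))
[307.63462467 288.45031621] [308.67166819 299.53311975]
```

View pics/w1.png

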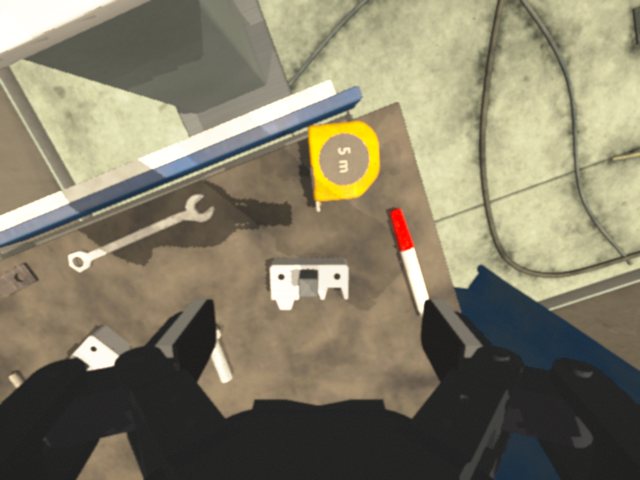

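The wrist view shows jaw_b at about (308,283) with its lug at (309,281), where I predicted it. I'll measure it here at finer scale.

```bash
python3 - <<'E'
from h import *
c=load("w1")
g=c["pixels"].min(axis=2);print(g[250:275:2,290],g[285,262:280:2])
for thr in (130,150,170,190):
  for u,P,a in blobs(c,1500,thr=thr):
    if not(270<u[0]<340 and 250<u[1]<320): continue
    x,y,t,wh=rectpose(P,1); print(thr,np.round([x,y,t],4),np.round(wh,1))
    try:
      f=fit(P,1,x,y,t); print(np.round(f[:3],4),round(f[3]["w"],1),f[3]["tip"],np.round(f[3]["sidesl"],3))
    except Exception as e: print(e)
E
```

```text
[ 90  90  92  97 100 102 100 134 238 246 222 229 235] [100  98  84  65 158 246 249 248 248]
130 [ 0.4896  0.1325 -0.3575] [85.5 54. ]
[ 0.489   0.1326 -0.3631] 84.6 13.669694257530399 [-0.065  0.001]
150 [ 0.4899  0.1324 -0.363 ] [84.8 52.9]
[ 0.4893  0.1323 -0.363 ] 83.6 12.886917769830756 [-0.099  0.001]
170 [ 0.4898  0.1324 -0.363 ] [84.1 52.1]
[ 0.4897  0.1321 -0.3633] 82.8 12.103102416536629 [-0.105  0.002]
190 [ 0.4898  0.1324 -0.363 ] [83.4 51.3]
[ 0.4907  0.1318 -0.3548] 82.0 10.395520536485586 [-0.092 -0.007]
```

Call:
step_arm(
  plan=[
    [1,-35,-6,30,0],
    [1,-65.3,-11.5,60,0],
    [1,-65.3,-11.5,110,0],
    [1,-65.3,-11.5,150,0],
    [1,-65.3,-11.5,150,0],
  ],
)

```text
time_s: 2.02
eef_pos: [0.4623, 0.1434, 0.0973]
orientation: [-0.552, -3.087, 0.007]
force: [-0.0, 0.2, 0.4]
grip_width: 0.0855
grip_force: 0.0
```

```bash
python3 - <<'E'
from h import *
from cell import monitor
s=monitor.sense(); print(s["time_s"],s["eef_pos"],s["orientation"],tomove(s,[.4655,.1416,.048],np.pi/2-.36))
E
```

```text
2.025 [0.46228226 0.1434344  0.09733638] [-0.55175712 -3.08664513  0.00708551] (array([-3.9, -0.3, 49.3]), np.float64(0.006))
```

Call:
step_arm(
  plan=[
    [1,0,0,25,0],
    [1,0,0,50,0],
    [1,0,0,50,0],
    [1,0,0,50,0],
  ],
)

```text
time_s: 2.52
eef_pos: [0.4665, 0.1441, 0.0521]
orientation: [0.554, 3.09, 0.003]
force: [-0.1, 0.2, 0.1]
grip_width: 0.0857
grip_force: 0.0
```

```bash
python3 - <<'E'
from h import *
from cell import monitor
s=monitor.sense(); print(s["time_s"],s["eef_pos"],s["orientation"],tomove(s,[.4655,.1416,.048],np.pi/2-.36))
E
```

```text
2.525 [0.46651839 0.14414622 0.05212236] [5.54351593e-01 3.09025096e+00 2.84928623e-03] (array([ 0.1, -2.8,  4.1]), np.float64(0.005))
```

Call:
step_arm(
  plan=[
    [1,0,-2.5,3,0],
    [1,0,-2.5,3,0],
    [0.2,0,-2.5,3,0],
    [0,0,-2.5,3,0],
    [0,0,-2.5,3,0],
  ],
  squeeze=60,
)

```text
time_s: 3.15
eef_pos: [0.4645, 0.1409, 0.0474]
orientation: [0.556, 3.092, 0.0]
force: [-0.0, 0.2, 0.0]
grip_width: 0.0323
grip_force: 0.0
```

Call:
step_arm(
  plan=[
    [0,0,0,0,0],
    [0,0,0,0,0],
  ],
)

```text
time_s: 3.4
eef_pos: [0.4647, 0.141, 0.0475]
orientation: [0.556, 3.092, 0.001]
force: [0.3, -0.1, 1.8]
grip_width: 0.0192
grip_force: 59.3
```

```bash
python3 - <<'E'
from h import *
from cell import monitor
s=monitor.sense(); print(s["time_s"],s["eef_pos"],s["orientation"],s["grip_width"],s["grip_force"],s["force"],tomove(s,[.4655,.1416,.048],np.pi/2-.36))
E
```

```text
3.4 [0.46472515 0.14099645 0.04748642] [5.55624092e-01 3.09167376e+00 5.37808433e-04] 0.019239777561972912 59.27340567111969 [ 0.30244788 -0.10488206  1.84038229] (array([-0.5,  0.8, -0.5]), np.float64(0.004))
```

Call:
step_arm(
  plan=[
    [0,0,0,-25,0],
    [0,0,0,-60,0],
    [0,-30,-8,-90,-0.08],
    [0,-65,-18,-120,-0.16],
    [0,-105,-28,-150,-0.24],
  ],
)

```text
time_s: 4.03
eef_pos: [0.553, 0.0777, 0.1975]
orientation: [-0.176, -3.135, -0.0]
force: [0.7, -0.6, -2.5]
grip_width: 0.0189
grip_force: 59.4
```

Call:
step_arm(
  plan=[
    [0,-38.7,-20.6,-25,-0.06],
    [0,-78,-41.5,-50,-0.12],
    [0,-116.6,-64.4,-52,-0.12],
    [0,-116.6,-64.4,-52,-0.12],
    [0,-116.6,-64.4,-52,-0.12],
  ],
)

```text
time_s: 4.65
eef_pos: [0.6606, 0.001, 0.2477]
orientation: [0.006, -3.138, -0.0]
force: [0.5, 0.2, -3.1]
grip_width: 0.0194
grip_force: 59.5
```

```bash
python3 - <<'E'
from h import *
from cell import monitor
c=snap("wrist","w2"); s=monitor.sense(); print(s["time_s"],s["eef_pos"],s["orientation"],s["grip_width"],s["force"])
for m in ((.662,-.1128),(.670,.1185)): print(proj(c,[*m,.026]))
for thr in (130,160,190):
  for u,P,a in blobs(c,1500,thr=thr):
    x,y,t,wh=rectpose(P,0); print(thr,u.round(),np.round([x,y,t],4),np.round(wh,1))
    try:
      f=fit(P,0,x,y,t); print("  ",np.round(f[:3],4),round(f[3]["w"],1),f[3]["tip"],np.round(f[3]["sidesl"],3))
    except Exception as e: pass
E
```

```text
4.7 [0.66052606 0.00165666 0.24808543] [ 8.14747208e-03 -3.13898055e+00 -1.26618002e-03] 0.019197232700941622 [-0.3323306   0.15895595 -2.82676229]
[205.87627481 220.84383858]
[431.29669202 229.36734679]
130 [532. 264.] [0.7007 0.217  0.9557] [48.8 76.5]
130 [323. 285.] [ 0.7092  0.0271 -0.005 ] [483.9 154.1]
   [0.706  0.0284 0.0447] 86.3 None [ 3.264 -0.014]
130 [127. 229.] [ 0.6606 -0.1906 -0.6555] [62.7 60.9]
130 [486. 162.] [0.5848 0.1468 0.2008] [111.2 161.1]
130 [627. 180.] [ 0.6267  0.3155 -1.3261] [234.6  41.1]
130 [ 33. 228.] [ 0.7172 -0.281   1.3364] [135.8 470.3]
130 [277.  95.] [ 0.5381 -0.0385  1.0598] [100.  149.3]
130 [603. 116.] [ 0.6008  0.2821 -1.4745] [274.4  66.5]
130 [174.  32.] [ 0.476  -0.1263 -0.0784] [126.6  52.4]
160 [418. 271.] [0.7267 0.0989 1.4467] [ 86.9 145.8]
160 [210. 243.] [ 0.6739 -0.1122  0.235 ] [67.8 90.5]
   [ 0.6737 -0.1127  0.301 ] 83.8 12.643088226656065 [-0.256  0.215]
160 [623. 244.] [ 0.6843  0.3307 -1.3261] [113.   39.4]
160 [630. 147.] [ 0.5819  0.3095 -1.3261] [98.7 31.1]
160 [607. 131.] [0.575  0.2664 1.5598] [ 20.2 113.4]
160 [153.  23.] [ 0.4697 -0.1452  0.2095] [42.5 90.1]
   [ 0.4618 -0.1466  0.1799] 84.3 None [0.03 0.15]
190 [398. 308.] [ 0.7612  0.0994 -1.5684] [77.2 33.5]
190 [429. 246.] [ 0.672   0.1195 -0.1049] [85.3 60.3]
   [ 0.6713  0.1196 -0.1056] 84.7 15.12367291938869 [0.002 0.001]
190 [208. 241.] [ 0.6704 -0.1133  0.23  ] [58.9 88.7]
   [ 0.6688 -0.1138  0.2549] 83.9 10.70415346682873 [-0.173  0.118]
```

View pics/w2.png

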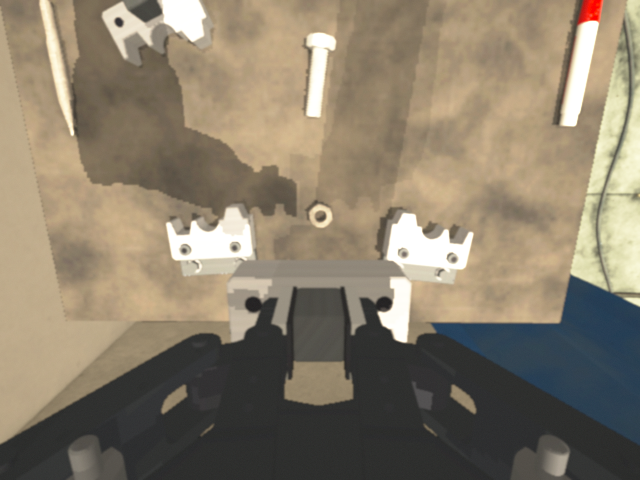

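The wrist view shows mount_b at (210,240), mount_a at (429,245) and jaw_b in the fingers at (320,300). The picture is bright, so I'll raise the threshold.

```bash
python3 - <<'E'
from h import *
c=load("w2")
for thr in (205,215,225,235,243):
  for u,P,a in blobs(c,1500,thr=thr):
    if not 205<u[1]<260: continue
    x,y,t,wh=rectpose(P,0); print(thr,u.round(),np.round([x,y,t],4),np.round(wh,1))
    try:
      f=fit(P,0,x,y,t); print("  ",np.round(f[:3],4),round(f[3]["w"],1),f[3]["tip"],np.round(f[3]["sidesl"],3))
    except Exception as e: pass
E
```

```text
205 [429. 246.] [ 0.6712  0.1195 -0.1007] [84.6 58.3]
   [ 0.6704  0.1197 -0.106 ] 84.2 14.000128053725552 [0.003 0.003]
205 [209. 239.] [ 0.6641 -0.1117  0.0709] [54.2 85.1]
   [ 0.6624 -0.1113  0.0529] 84.1 11.682214677349178 [ 0.006 -0.056]
215 [429. 246.] [ 0.6711  0.1195 -0.1009] [84.3 57.8]
   [ 0.67    0.1196 -0.1051] 83.7 13.510432848712881 [0.029 0.004]
215 [210. 238.] [ 0.6642 -0.1115  0.0635] [53.5 84.6]
   [ 0.662  -0.1113  0.0531] 83.6 10.625739036957958 [ 0.011 -0.062]
225 [209. 241.] [ 0.6684 -0.1108  0.0161] [40.2 85.2]
   [ 0.6614 -0.1115  0.0497] 82.5 None [ 0.106 -0.073]
225 [429. 246.] [ 0.6709  0.1195 -0.0978] [83.9 57.2]
   [ 0.6696  0.1197 -0.1073] 83.2 12.834784830111557 [0.057 0.007]
235 [208. 241.] [ 0.6678 -0.1112  0.0484] [39.2 83.7]
235 [429. 246.] [ 0.6708  0.1195 -0.1012] [83.5 56.3]
   [ 0.6692  0.1196 -0.1085] 82.5 12.219485832350339 [0.088 0.011]
243 [208. 241.] [ 0.6675 -0.1113  0.0551] [38.7 83.1]
243 [430. 245.] [ 0.6704  0.1199 -0.1222] [83.5 54.1]
   [ 0.6686  0.1198 -0.1143] 81.9 11.22998506007526 [0.105 0.02 ]
```

Call:
step_arm(
  plan=[
    [0,20,-40,10,-0.02],
    [0,40,-80,40,-0.049],
    [0,50.5,-116.2,80,-0.049],
    [0,50.5,-116.2,110,-0.049],
    [0,50.5,-116.2,140,-0.049],
  ],
)

```text
time_s: 5.32
eef_pos: [0.6107, -0.1146, 0.1085]
orientation: [-0.085, 3.14, 0.003]
force: [0.9, 0.3, -3.1]
grip_width: 0.0193
grip_force: 59.6
```

Call:
step_arm(
  plan=[
    [0,0,0,20,0],
    [0,0,0,45,0],
    [0,0,0,51,0],
    [0,0,0,51,0],
    [0,0,0,51,0],
  ],
)

```text
time_s: 5.95
eef_pos: [0.6125, -0.1159, 0.0597]
orientation: [-0.084, 3.138, -0.0]
force: [0.6, -0.0, -2.3]
grip_width: 0.0192
grip_force: 59.6
```

```bash
cat >b.py <<'E'
from h import *
from cell import monitor
import sys
def rep(m,th,gap,z):
    s=monitor.sense(); X=np.array([np.cos(th),np.sin(th)])
    print(round(s["time_s"],2),s["eef_pos"].round(4),s["orientation"].round(3),s["force"].round(1),round(s["grip_width"],4))
    print(tomove(s,[*(np.array(m)-(gap+.0265)*X),z],np.pi/2+th))
E
python3 -c "
from b import *
rep((.662,-.112),.054,.025,.0485);rep((.662,-.112),.054,0,.0485)"
```

```text
5.95 [ 0.6125 -0.1159  0.0597] [-0.084  3.138 -0.   ] [ 0.6 -0.  -2.3] 0.0192
(array([ 1.9,  1.2, 11.2]), np.float64(-0.001))
5.95 [ 0.6125 -0.1159  0.0597] [-0.084  3.138 -0.   ] [ 0.6 -0.  -2.3] 0.0192
(array([-23.1,   1.2,  11.2]), np.float64(-0.001))
```

Call:
step_arm(
  plan=[
    [0,1,1.2,6,0],
    [0,1,1.2,10.5,0],
    [0,1,1.2,10.5,0],
    [0,1,1.2,10.5,0],
  ],
)

```text
time_s: 6.45
eef_pos: [0.6103, -0.1148, 0.0476]
orientation: [0.083, -3.14, -0.0]
force: [0.8, -1.1, -2.6]
grip_width: 0.0189
grip_force: 59.6
```

```bash
python3 -c "
from b import *
c=snap('wrist','w3')
rep((.662,-.112),.054,0,.0480)
p=load('w3')['pixels'][150:480,100:560]; cv2.imwrite('pics/w3c.png',p)"
```

```text
6.5 [ 0.6103 -0.1148  0.0477] [ 0.083 -3.14  -0.   ] [ 0.4  0.  -2.6] 0.019
(array([-25.2,  -0. ,  -0.3]), np.float64(-0.001))
```

View pics/w3c.png

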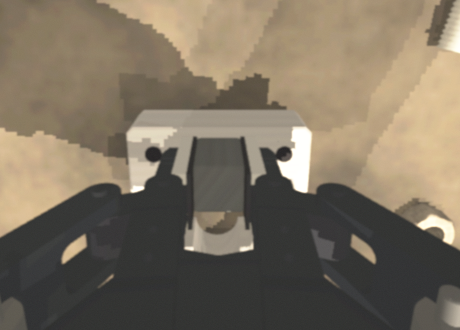

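The wrist crop shows jaw_b held level in the fingers, but the parting gap is hidden. I'll slide it forward while watching the force.

Call:
step_arm(
  plan=[
    [0,-6,0,0,0],
    [0,-12,0,0,0],
    [0,-17,0,0,0],
    [0,-20,0,0,0],
    [0,-20,0,0,0],
  ],
)

```text
time_s: 7.12
eef_pos: [0.6306, -0.1136, 0.0477]
orientation: [0.084, -3.14, 0.0]
force: [0.1, -0.4, -3.5]
grip_width: 0.019
grip_force: 59.6
```

Call:
step_arm(
  plan=[
    [0,-2,0,0,0],
    [0,-4,0,0,0],
    [0,-5,0,0,0],
    [0,-5,0,0,0],
  ],
)

```text
time_s: 7.62
eef_pos: [0.6343, -0.1135, 0.0477]
orientation: [0.083, -3.138, -0.001]
force: [-5.4, 0.2, 0.2]
grip_width: 0.0189
grip_force: 60.2
```

```bash
python3 -c "
from b import *
rep((.662,-.112),.054,0,.0480)"
```

```text
7.62 [ 0.6343 -0.1135  0.0477] [ 8.300e-02 -3.138e+00 -1.000e-03] [-5.4  0.2  0.2] 0.0189
(array([-1.2,  0. , -0.3]), np.float64(-0.001))
```

Call:
step_arm(
  plan=[
    [0,-1.5,0,0,0],
    [0,-3,0,0,0],
    [0,-3,0,0,0],
  ],
)

```text
time_s: 8.0
eef_pos: [0.6347, -0.1136, 0.0479]
orientation: [0.083, -3.132, -0.002]
force: [-12.8, 1.4, 8.3]
grip_width: 0.0188
grip_force: 61.3
```

```bash
python3 -c "
from b import *
rep((.662,-.112),.054,0,.0480);print(monitor.sense()['ft_torque'])"
```

```text
8.0 [ 0.6347 -0.1136  0.0479] [ 8.300e-02 -3.132e+00 -2.000e-03] [-12.8   1.4   8.3] 0.0188
(array([-0.9,  0.1, -0.1]), np.float64(-0.001))
[0.04212459 2.87226051 0.29725695]
```

Call:
step_arm(
  plan=[
    [0,2.5,0,0.5,0],
    [0,2.5,0,0.5,0],
    [0.35,2.5,0,0.5,0],
    [0.6,2.5,0,0.5,0],
    [0.7,2.5,0,0.5,0],
  ],
)

```text
time_s: 8.62
eef_pos: [0.6368, -0.1133, 0.0477]
orientation: [-0.084, 3.139, -0.0]
force: [0.4, -0.9, 0.3]
grip_width: 0.0594
grip_force: 0.0
```

Call:
step_arm(
  plan=[
    [0.8,0,0,-10,0],
    [0.8,0,0,-50,0],
    [0.8,0,0,-100,0],
    [0.8,0,0,-150,0],
    [0.8,0,0,-200,0],
  ],
)

```text
time_s: 9.25
eef_pos: [0.636, -0.1135, 0.25]
orientation: [-0.083, 3.139, -0.0]
force: [1.1, 0.0, -0.2]
grip_width: 0.068
grip_force: 0.0
```

Call:
step_arm(
  plan=[
    [1,-40,20,0,0],
    [1,-60,60,0,0],
    [1,-60,110,0,0],
    [1,-60,115,0,0],
    [1,-60,115,0,0],
  ],
)

```text
time_s: 9.88
eef_pos: [0.6898, 0.0048, 0.2479]
orientation: [-0.085, 3.14, -0.001]
force: [-0.4, -1.5, 0.4]
grip_width: 0.0854
grip_force: 0.0
```

```bash
python3 -c "
from b import *
c=snap('wrist','w4')
rep((.662,-.112),.054,0,.25)
q=proj(c,[.662,-.112,.026]).astype(int);print(q)
p=c['pixels'][max(q[1]-60,0):q[1]+60,max(q[0]-80,0):q[0]+80]; cv2.imwrite('pics/w4c.png',cv2.resize(p,None,fx=4,fy=4,interpolation=cv2.INTER_CUBIC))"
```

```text
9.93 [0.6898 0.0032 0.248 ] [-8.20e-02  3.14e+00 -2.00e-03] [-0.7 -1.2  0.8] 0.0857
(array([  60.2, -113.7,   -1.9]), np.float64(-0.002))
[201 185]
```

View pics/w4c.png

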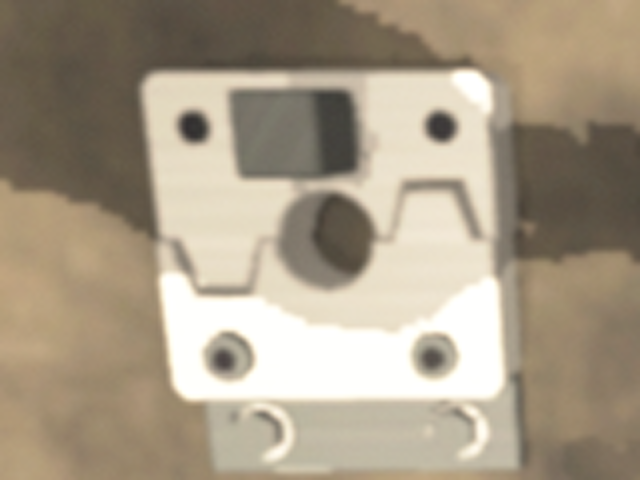

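The crop shows jaw_b fully closed on mount_b: the tongues are home at (225,290) and (430,185), and the bore is round at (327,240). Now jaw_a.

Call:
step_arm(
  plan=[
    [1,45,-18,0,-0.07],
    [1,95,-39,0,-0.15],
    [1,145,-60,0,-0.22],
    [1,195,-80,0,-0.3],
    [1,240,-98,0,-0.367],
  ],
)

```text
time_s: 10.55
eef_pos: [0.453, -0.1091, 0.2474]
orientation: [-0.652, 3.072, 0.0]
force: [-0.3, -1.0, 0.6]
grip_width: 0.0857
grip_force: 0.0
```

Call:
step_arm(
  plan=[
    [1,20,-20,0,0],
    [1,20,-20,0,0],
    [1,20,-20,0,0],
  ],
)

```text
time_s: 10.92
eef_pos: [0.4453, -0.1327, 0.2475]
orientation: [-0.652, 3.072, 0.001]
force: [0.8, 0.3, 0.1]
grip_width: 0.0856
grip_force: 0.0
```

```bash
cat >j.py <<'E'
from b import *
c=snap('wrist','w5')
rep((.4963,-.1373),.42,0,.0475)
q=proj(c,[.4963,-.1373,.026]);print(q)
for thr in (150,170,190,205,220,235):
  for u,P,a in blobs(c,1500,thr=thr):
    if np.hypot(*(u-q))>50: continue
    x,y,t,wh=rectpose(P,1); print(thr,u.round(),np.round([x,y,t],4),np.round(wh,1))
    try:
      f=fit(P,1,x,y,t); print("  ",np.round(f[:3],4),round(f[3]["w"],1),f[3]["tip"],np.round(f[3]["sidesl"],3))
    except Exception as e: pass
E
python3 j.py
```

```text
10.97 [ 0.4456 -0.1322  0.2474] [-0.655  3.072  0.   ] [ 0.5 -0.4  0.3] 0.0853
(array([-17.7, -25.4, 199.9]), np.float64(-0.0))
[293.41537498 260.29518328]
150 [293. 241.] [ 0.4956 -0.1367  0.4182] [52.8 85.2]
   [ 0.4955 -0.1364  0.4194] 84.3 12.399876305998003 [0.012 0.065]
```

Call:
step_arm(
  plan=[
    [1,-17.8,-24.6,30,0],
    [1,-17.8,-24.6,75,0],
    [1,-17.8,-24.6,120,0],
    [1,-17.8,-24.6,150,0],
    [1,-17.8,-24.6,150,0],
  ],
)

```text
time_s: 11.6
eef_pos: [0.4699, -0.1466, 0.095]
orientation: [0.656, -3.066, -0.001]
force: [-0.6, 0.4, 0.1]
grip_width: 0.0852
grip_force: 0.0
```

Call:
step_arm(
  plan=[
    [1,0,0,25,0],
    [1,0,0,45,0],
    [1,0,0,45,0],
    [1,0,0,45,0],
  ],
)

```text
time_s: 12.1
eef_pos: [0.4728, -0.1477, 0.0538]
orientation: [-0.655, 3.07, -0.001]
force: [-0.4, -0.2, 0.1]
grip_width: 0.0854
grip_force: 0.0
```

```bash
python3 -c "
from b import *
rep((.4956,-.1367),.418,-.0005,.0475)"
```

```text
12.1 [ 0.4728 -0.1477  0.0538] [-6.55e-01  3.07e+00 -1.00e-03] [-0.4 -0.2  0.1] 0.0854
(array([0.7, 0.8, 6.3]), np.float64(0.003))
```

Call:
step_arm(
  plan=[
    [1,0.5,0.6,5.5,0],
    [1,0.5,0.6,5.5,0],
    [0,0.5,0.6,5.5,0],
    [0,0.5,0.6,5.5,0],
    [0,0.5,0.6,5.5,0],
  ],
  squeeze=60,
)

```text
time_s: 12.72
eef_pos: [0.4709, -0.1472, 0.0469]
orientation: [-0.655, 3.072, 0.0]
force: [0.1, 0.5, -0.6]
grip_width: 0.0321
grip_force: 0.0
```

Call:
step_arm(
  plan=[
    [0,0,0,0,0],
    [0,0,0,0,0],
  ],
)

```text
time_s: 12.98
eef_pos: [0.4712, -0.1475, 0.0471]
orientation: [-0.655, 3.072, -0.001]
force: [1.0, -0.4, 1.8]
grip_width: 0.0194
grip_force: 59.6
```

```bash
python3 -c "
from b import *
rep((.4956,-.1367),.418,-.0005,.0475);rep((.670,.119),-.107,.035,.15)"
```

```text
12.97 [ 0.4712 -0.1475  0.0471] [-6.550e-01  3.072e+00 -1.000e-03] [ 1.  -0.4  1.8] 0.0194
(array([-0.7, -0. , -0.4]), np.float64(0.002))
12.97 [ 0.4712 -0.1475  0.0471] [-6.550e-01  3.072e+00 -1.000e-03] [ 1.  -0.4  1.8] 0.0194
(array([-237.2,  193.1, -102.9]), np.float64(0.527))
```

Call:
step_arm(
  plan=[
    [0,0,0,-25,0],
    [0,0,0,-60,0],
    [0,-30,24,-90,0.1],
    [0,-65,53,-103,0.2],
    [0,-100,81,-103,0.3],
  ],
)

```text
time_s: 13.6
eef_pos: [0.5295, -0.0311, 0.1504]
orientation: [-0.183, 3.135, 0.002]
force: [-0.2, 0.6, -4.7]
grip_width: 0.0188
grip_force: 59.8
```

```bash
python3 -c "
from b import *
rep((.670,.119),-.107,.035,.15)"
```

```text
13.6 [ 0.5295 -0.0311  0.1504] [-1.830e-01  3.135e+00  2.000e-03] [-0.2  0.6 -4.7] 0.0188
(array([-97. , 146.3,   0.6]), np.float64(0.224))
```

Call:
step_arm(
  plan=[
    [0,-30,45,0,0.1],
    [0,-60,90,0,0.2],
    [0,-96,145,0,0.225],
    [0,-96,145,20,0.225],
    [0,-96,145,20,0.225],
  ],
)

```text
time_s: 14.22
eef_pos: [0.6043, 0.1229, 0.1264]
orientation: [-0.162, -3.131, 0.005]
force: [0.2, -1.6, -3.3]
grip_width: 0.0192
grip_force: 59.8
```

```bash
python3 -c "
from b import *
rep((.670,.119),-.107,.028,.048)"
```

```text
14.22 [0.6043 0.1229 0.1264] [-0.162 -3.131  0.005] [ 0.2 -1.6 -3.3] 0.0192
(array([-11.8,   3.3,  78.3]), np.float64(0.004))
```

Call:
step_arm(
  plan=[
    [0,-8,1.5,30,0],
    [0,-8,1.5,60,0],
    [0,-8,1.5,70,0],
    [0,-8,1.5,70,0],
    [0,-8,1.5,70,0],
  ],
)

```text
time_s: 14.85
eef_pos: [0.6161, 0.1234, 0.0614]
orientation: [0.165, 3.135, 0.001]
force: [-0.5, -0.4, -3.8]
grip_width: 0.0192
grip_force: 59.7
```

```bash
python3 -c "
from b import *
rep((.670,.119),-.107,.028,.0475)"
```

```text
14.85 [0.6161 0.1234 0.0614] [1.650e-01 3.135e+00 1.000e-03] [-0.5 -0.4 -3.8] 0.0192
(array([ 0.4,  1.4, 13.9]), np.float64(0.002))
```

Call:
step_arm(
  plan=[
    [0,0,1.2,7,0],
    [0,0,1.2,13,0],
    [0,0,1.2,13,0],
    [0,0,1.2,13,0],
  ],
)

```text
time_s: 15.35
eef_pos: [0.6157, 0.1253, 0.0472]
orientation: [0.164, 3.136, 0.001]
force: [-0.1, 0.9, -1.6]
grip_width: 0.019
grip_force: 60.3
```

```bash
python3 -c "
from b import *
rep((.670,.119),-.107,0,.0475)"
```

```text
15.35 [0.6157 0.1253 0.0472] [1.640e-01 3.136e+00 1.000e-03] [-0.1  0.9 -1.6] 0.019
(array([-28.1,  -0.5,  -0.2]), np.float64(0.003))
```

Call:
step_arm(
  plan=[
    [0,-6,-0.4,-0.3,0],
    [0,-12,-0.4,-0.3,0],
    [0,-18,-0.4,-0.3,0],
    [0,-22,-0.4,-0.3,0],
    [0,-22,-0.4,-0.3,0],
  ],
)

```text
time_s: 15.98
eef_pos: [0.638, 0.1218, 0.0472]
orientation: [0.165, 3.136, -0.0]
force: [0.8, 0.5, -0.9]
grip_width: 0.0191
grip_force: 60.5
```

Call:
step_arm(
  plan=[
    [0,-2,0,0,0],
    [0,-4,0,0,0],
    [0,-6,0,0,0],
    [0,-6,0,0,0],
  ],
)

```text
time_s: 16.48
eef_pos: [0.6422, 0.1216, 0.0472]
orientation: [-0.164, -3.135, -0.0]
force: [-6.4, 0.4, 4.7]
grip_width: 0.0192
grip_force: 61.2
```

```bash
python3 -c "
from b import *
rep((.670,.119),-.107,0,.0475)"
```

```text
16.48 [0.6422 0.1216 0.0472] [-0.164 -3.135 -0.   ] [-6.4  0.4  4.7] 0.0192
(array([-1.4,  0.3, -0.3]), np.float64(0.002))
```

Contact is at about the depth expected for a closed joint, as with jaw_b. I'll push it home, relax and release.

Call:
step_arm(
  plan=[
    [0,-1.5,0,0,0],
    [0,-3,0,0,0],
    [0,-3,0,0,0],
  ],
)

```text
time_s: 16.85
eef_pos: [0.6424, 0.1216, 0.0473]
orientation: [-0.163, -3.129, -0.001]
force: [-14.9, 0.1, 11.3]
grip_width: 0.0191
grip_force: 62.3
```

Call:
step_arm(
  plan=[
    [0,2.5,0,0,0],
    [0,2.5,0,0,0],
    [0.35,2.5,0,0,0],
    [0.6,2.5,0,0,0],
    [0.7,2.5,0,0,0],
  ],
)

```text
time_s: 17.48
eef_pos: [0.6441, 0.1213, 0.0472]
orientation: [0.165, 3.136, -0.0]
force: [0.0, -0.0, -0.5]
grip_width: 0.0598
grip_force: 0.0
```

Call:
step_arm(
  plan=[
    [0.8,0,0,-10,0],
    [0.8,0,0,-50,0],
    [0.8,0,0,-100,0],
    [0.8,0,0,-150,0],
    [0.8,0,0,-200,0],
  ],
)

```text
time_s: 18.1
eef_pos: [0.6436, 0.1213, 0.2498]
orientation: [0.165, 3.136, 0.001]
force: [0.5, -0.1, -0.5]
grip_width: 0.0682
grip_force: 0.0
```

Call:
step_arm(
  plan=[
    [1,-40,-20,0,0],
    [1,-50,-60,0,0],
    [1,-50,-110,0,0],
    [1,-50,-115,0,0],
    [1,-50,-115,0,0],
  ],
)

```text
time_s: 18.73
eef_pos: [0.6813, 0.0015, 0.2478]
orientation: [0.166, 3.136, 0.001]
force: [0.1, -0.0, -0.6]
grip_width: 0.0853
grip_force: 0.0
```

```bash
python3 -c "
from b import *
c=snap('wrist','w6')
rep((.670,.119),-.107,0,.0475)
t=[]
for m in ((.662,-.112,.026),(.670,.119,.026)):
  q=proj(c,m).astype(int);print(q)
  p=c['pixels'][max(q[1]-60,0):q[1]+60,max(q[0]-80,0):q[0]+80]; t.append(cv2.resize(p,(400,300),interpolation=cv2.INTER_CUBIC))
cv2.imwrite('pics/w6c.png',np.hstack(t))"
```

```text
18.77 [0.6814 0.0032 0.2476] [1.630e-01 3.137e+00 2.000e-03] [-0.8  1.   0.6] 0.0853
(array([ 50. , 113.8, 200.2]), np.float64(0.003))
[203 212]
[432 195]
```

View pics/w6c.png

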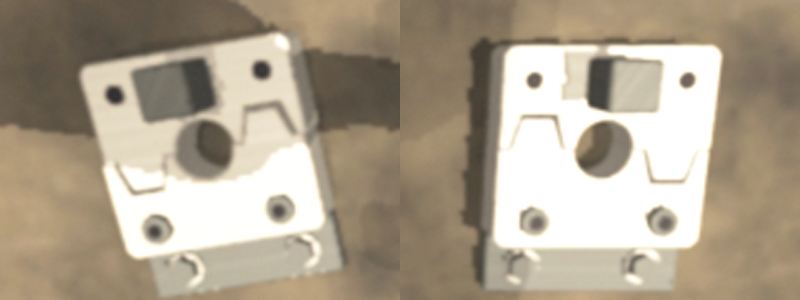

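The crops show both pairs closed: tongues home, bores round at (205,148) and (603,148), and no visible gap at the faces. The gripper is open and clear of everything.

```bash
python3 -c "
from cell import ctrl
print(ctrl.hand_in())"
```

```text
the job is handed in; nothing more can be done
None
```

Both jaws are closed on their original partners (jaw_a on mount_a, jaw_b on mount_b) and released; I handed the job in at about 19 s without going near the bolt or nut, but the hand-in returned no verdict.

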